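# Fold up the parts tray and move the brass ring from its hook into the cradle

### The arm

A 6-joint arm with a two-finger parallel gripper is mounted at the origin on the work surface. World frame = base frame: x ahead of the robot, y to its left, z up, the work surface at z = 0. Lengths are in m, angles in rad, forces in N, time in s.
With the tool pointing down it reaches from about 0.3 to 0.775 m from the base axis. Payload 14.6 kg.
Tool frame: the origin (TCP) lies between the finger pads; the fingertips stand 25 mm ahead of it and the grasp point (between the pads) lies 6 mm ahead of it; z points along the fingers, y is the direction in which the jaws open and shut (so a half turn about z gives the same grasp; the last joint's range is limited). The gripper opens to 94 mm and grips with 3 to 60 N. Pads are 16 mm wide; open, the fingers measure 119 mm over their backs; the gripper's body (75 mm by 177 mm) begins 78 mm behind the grasp point.
Start: joints at [-1.213, 0.3, 1.521, -0, 1.321, -0.067], TCP at [0.227, -0.501, 0.23] pointing down, gripper open.
Joint ranges: [-3.03, 3.03], [-0.79, 2.21], [0.23, 2.52], [-1.04, 4.18], [0, 3.07], [-2.55, 2.55]. Speed limits (rad/s): [2.22, 2.22, 2.57, 3.14, 3.14, 3.14].

### API

Orientations are given as a rotation vector (axis times angle).
In Python, from plant import ctrl gives the robot as it stands.
- The arm moves only by the tool drive_tool, never from a script. Its argument "commands" is one flat list of numbers, 5 for each row, row after row: the shift along the tool's x, y, z in cm, then the turn about the tool's z in rad, then the closure, from 0 (fully open) to 1 (shut). A call has 1 to 20 rows; each row shifts and turns the commanded pose from where the row before left it, along the tool's axes as they then stand; what a row does not reach is not made up. A row lasts 1/12 s, in which the tool goes at most 41.7 mm and 7.16 degrees, less where a joint would pass 70% of its speed; a pose out of reach is approached as far as the arm can. A call with a gripper value outside its range is refused whole. The fingers move at their own pace and stop on an object; "grip_force" is the grip in N (left out, the last holds). Time passes only in rows, so rows that do not move let the fingers close. It gives the time, the measured TCP pose, the force and the opening at its end, in the units of the state.
- ctrl.get_obs(): the state, without advancing time (a new reading comes with each control period).
- ctrl.snapshot(name): name is "side" or "top"; returns (picture, depth): 384x512x3 uint8, blue, green, red; 384x512 float32, m along the optical axis (not along the pixel's ray), 0 where there is no reading.
- ctrl.camera_params(name): a dict with "fx", "fy", "cx", "cy" (pixels), "R" (3x3) and "t" (3): a world point X has camera coordinates R X + t. Camera axes: x right, y down, z forward; pixel columns grow to the right and rows downward; lengths in m; the calibration is good to about 2 mm. A picture is of the moment at which its call begins. camera_params takes no time and is no camera call.
- ctrl.close_job(): hands the job in, once; it reports no verdict.
The state is a dict: "clock": time; "q": joint angles; "joint_velocities": joint speeds; "joint_torque": joint torques, N m; "ee_pos": TCP position; "tool_rot": TCP orientation; "wrist_force": force on the tool from outside, world axes, zero at the start; "wrist_torque": the same for the moment, N m; "finger_gap": opening from 0.0 (shut) to 1.0 (fully open).
Only numpy, scipy, OpenCV 4.12 (cv2) and the standard library are available. Lean on these libraries where they do the work, as an engineer would, in place of code of your own. Each camera call takes 0.05 s, during which the arm holds its last target. There are 200 camera calls.

### The job

First fold the three loose sides of the blue parts tray fully upright, and then lift the brass diopter ring up and off its hook and stand it on edge, fully down, in the white cradle in the middle of the tray, setting it down gently and letting go. All three sides must still stand upright at the end, and the steel spacer on the other hook, the binocular half, the glass disc and the loose spacer must stay where they are.

Things in the scene. Friction and masses are not known exactly. Their poses are not given: they have to be found in the camera images.
- tray: Blue plastic folding tray, fixed to the bench on its left or right half, turned up to 0.3 rad; origin at the centre of its underside, z up. Base 110 (x) by 156 (y) by 5 mm thick. A fixed wall 4 mm thick stands along its -x edge, top 50 mm above the bench. Hinged sides at its left (+y), right (-y) and far (+x) edges. White cradle in the middle (see point slot).
- slot (a point): Point in the tray at x = 0, y = 0, 33 mm above the bench: the ring's centre when it stands in the cradle, axis along the tray's x. Cradle: two cheeks 40 mm long (along y), 5 mm thick, 20 mm high above the base, 20 mm apart; between them two chocks 6 mm high, 37 mm apart in y, stop the ring from rolling.
- side_left (a joint): Hinge of the tray's left (+y) side. 0 = flat, leaning fully outward; grows as it is raised; 1.571 rad = upright, where a stop ends it. Starts at 0.5 to 1.0 rad, leaning outward, and can be pushed up from outside. Stiff (0.03 N m of friction): it stays where it is left; about 1 N at the free edge moves it.
- side_right (a joint): Hinge of the tray's right (-y) side. 0 = flat, leaning fully outward; grows as it is raised; 1.571 rad = upright, where a stop ends it. Starts at 0.5 to 1.0 rad, leaning outward, and can be pushed up from outside. Stiff (0.03 N m of friction): it stays where it is left; about 1 N at the free edge moves it.
- side_far (a joint): Hinge of the tray's far (+x) side. 0 = flat, leaning fully outward; grows as it is raised; 1.571 rad = upright, where a stop ends it. Starts at 0.5 to 1.0 rad, leaning outward, and can be pushed up from outside. Stiff (0.03 N m of friction): it stays where it is left; about 1 N at the free edge moves it.
- side_left_edge (a point): Middle of the free edge of the left side, on its outer face. The side is 4 mm thick, 45 mm from hinge to free edge, 102 mm long; its hinge axis lies in the outer face, along x at y = +78 mm of the tray's frame, 5 mm above the bench.
- side_right_edge (a point): Middle of the free edge of the right side, on its outer face. The side is 4 mm thick, 45 mm from hinge to free edge, 102 mm long; its hinge axis lies in the outer face, along x at y = -78 mm of the tray's frame, 5 mm above the bench.
- side_far_edge (a point): Middle of the free edge of the far side, on its outer face. The side is 4 mm thick, 45 mm from hinge to free edge, 146 mm long; its hinge axis lies in the outer face, along y at x = +55 mm of the tray's frame, 5 mm above the bench.
- stand: Green stand with two steel hooks, fixed to the bench on its left or right half, turned up to 0.3 rad; origin midway between the hooks, on the bench, z up. Foot 200 mm (y) by 95 mm (x = -36 to +60 mm), 8 mm thick; two 10 mm posts at x = +35, y = -52 and +52 mm, 142 mm high, joined by a crossbar at 100 mm.
- hook_left_tip (a point): Top end of the left hook, 155 mm above the bench, at x = -20, y = +52 mm of the stand. The hook is 6 mm round bar: from the post it runs level towards the stand's -x, axis 140 mm above the bench, then turns straight up at its tip. A hung ring must be raised 15 to 30 mm, then drawn off towards the stand's -x.
- hook_right_tip (a point): Top end of the right hook, 155 mm above the bench, at x = -20, y = -52 mm of the stand. The hook is 6 mm round bar: from the post it runs level towards the stand's -x, axis 140 mm above the bench, then turns straight up at its tip. A hung ring must be raised 15 to 30 mm, then drawn off towards the stand's -x.
- ring: Brass diopter scale ring with dark graduation ticks on one face: outside diameter 56, inside 42, 12 mm thick, about 100 g. Origin at its centre, own x along its axis. It hangs on one of the two hooks (either), axis level and along the hook arm, centre about 122 mm above the bench.
- hung_spacer: Bystander: plain steel lens spacer ring hanging on the other hook, 104 mm beside the brass one; outside 54, inside 42, 8 mm thick; origin at its centre, own x along its axis.
- loose_spacer: Bystander: plain steel lens spacer ring lying flat on the bench by a far corner of the tray; outside 54, inside 42, 8 mm high; origin at the centre of its underside.
- filter_disc: Bystander: smoked glass filter disc lying flat by a near corner of the tray; diameter 50, 5 mm thick; origin at the centre of its underside.
- bino_half: Bystander: black binocular half standing upright on its objective end before (-x of) the stand; 122 mm high, 56 mm across at the foot, with a prism housing bulging 35 mm from the axis towards its own y; origin at the centre of its underside.
Mind the look-alikes: they are no part of the job. Of the things like the ring, leave any that is pink or purple; of the rest the larger one is meant.

How it is judged:
By the outcome, as a careful person would: the job done as asked, in the order asked, and still so for the second after the job is handed in, with the robot touching nothing.
It also fails if it takes over 72 s, if anything falls off the work surface, if the arm or the gripper's body presses on something with over 40 N, if the wrist force passes 120 N, or if a joint passes its speed limit or range.

## Working session

There is one attempt and no reset: what is moved stays moved. The work goes in short steps, Python scripts to look and compute and a tool call to move; the robot and the scene stay as the last step left them, time stands still between calls to the robot, and variables do not carry over. Pictures are saved under pics/ and viewed, about 8 in all and at most 12, crops included, and the job is handed in when it is done.

Besides the shell and the picture viewer there is one more tool, called in YAML: its name, and indented under it one key for each argument. drive_tool: Moves the arm, as the interface text tells. Its arguments: {"type":"object","properties":{"commands":{"type":"array"},"grip_force":{"type":"number"}},"required":["commands"]}

```bash
ls; mkdir -p pics
python3 - <<'E'
from plant import ctrl
import cv2,numpy as np
o=ctrl.get_obs();print(o)
for n in("top","side"):
    p,d=ctrl.snapshot(n);cv2.imwrite(f"pics/{n}0.png",p);np.save(f"pics/{n}0.npy",d)
    print(n,ctrl.camera_params(n))
E
```

```text
pics
{'clock': 0.0, 'q': array([-1.21262211e+00,  3.00494394e-01,  1.52159165e+00,  4.91246081e-06,
        1.32067674e+00, -6.66208118e-02]), 'joint_velocities': array([-3.75517725e-05, -1.17923243e-03, -2.25138305e-03, -7.23085353e-04,
        5.78535050e-04,  1.05530739e-03]), 'joint_torque': array([-1.53666369e-03, -5.31802726e+01, -3.52734661e+01,  7.07161613e-02,
        2.43942667e-02, -8.95952940e-05]), 'ee_pos': array([ 0.22658001, -0.50090504,  0.22986906]), 'tool_rot': array([-3.06986380e+00, -6.62014668e-01,  2.59504168e-04]), 'wrist_force': array([-1.15614519, -0.1531943 , -0.53457031]), 'wrist_torque': array([0.01314556, 0.00140774, 0.06095478]), 'finger_gap': 0.996075655444722}
top {'fx': 480.049385911977, 'fy': 480.049385911977, 'cx': 254.01788024393494, 'cy': 201.11124427912566, 'R': array([[ 0.02408169, -0.99965583, -0.01040605],
       [-0.99639769, -0.02315397, -0.08158145],
       [ 0.08131243,  0.01233319, -0.99661235]]), 't': array([-0.02399538,  0.55160613,  1.33407667])}
side {'fx': 392.02081964772253, 'fy': 392.02081964772253, 'cx': 260.7568763105114, 'cy': 189.15812102826058, 'R': array([[-0.99484089, -0.10143177,  0.00178666],
       [-0.0723623 ,  0.69716464, -0.71324972],
       [ 0.07110059, -0.70969927, -0.70090773]]), 't': array([0.54446457, 0.123472  , 0.83284195])}
```

View pics/top0.png

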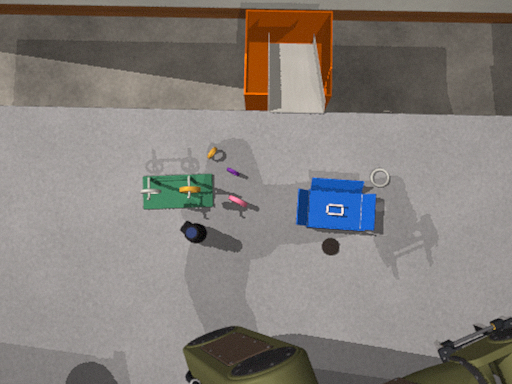

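View pics/side0.png

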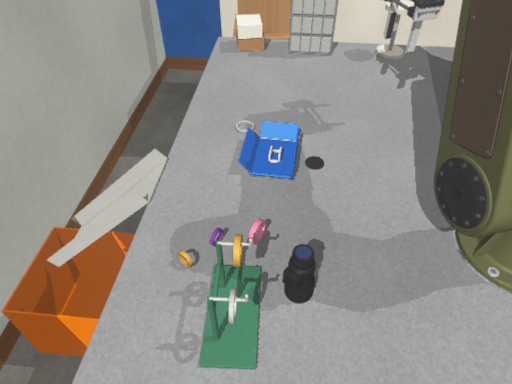

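The top picture shows the green stand at (178,191) with an orange/brass ring at (189,189) and a steel ring at (150,190). The binocular half is at (194,232), the tray at (337,208), the loose spacer at (380,178) and the disc at (331,246). Candidates for the ring (side px): orange on the hook (238,250), small orange by the stand (186,258), purple (217,236) and pink (258,231). The orange one on the hook is not pink or purple and looks larger, so it fits. Next I'll measure and confirm with a crop.

```bash
cat > h.py <<'E'
import cv2,numpy as np
from plant import ctrl
def cloud(n,d):
    c=ctrl.camera_params(n);v,u=np.mgrid[:384,:512]
    P=np.stack([(u-c["cx"])/c["fx"]*d,(v-c["cy"])/c["fy"]*d,d],-1)-c["t"]
    X=P@c["R"]; X[d==0]=np.nan
    return X
def proj(n,X):
    c=ctrl.camera_params(n);p=np.atleast_2d(X)@c["R"].T+c["t"]
    return np.c_[p[:,0]/p[:,2]*c["fx"]+c["cx"],p[:,1]/p[:,2]*c["fy"]+c["cy"]]
def frame(xy,yaw,P):
    c,s=np.cos(yaw),np.sin(yaw);P=np.asarray(P,float)
    return np.c_[xy[0]+c*P[:,0]-s*P[:,1],xy[1]+s*P[:,0]+c*P[:,1],P[:,2]]
E
python3 - <<'E'
from h import *
np.set_printoptions(precision=4,suppress=True)
ims=[]
for n,(x,y,w,h) in (("side",(170,205,120,100)),("top",(130,140,130,110))):
    p=cv2.imread(f"pics/{n}0.png");ims.append(cv2.resize(p[y:y+100,x:x+120],None,fx=3.3,fy=3.3,interpolation=cv2.INTER_CUBIC))
cv2.imwrite("pics/crop0.png",np.hstack(ims))
for n in("top","side"):
    p=cv2.imread(f"pics/{n}0.png");d=np.load(f"pics/{n}0.npy");X=cloud(n,d);H=cv2.cvtColor(p,cv2.COLOR_BGR2HSV)
    h,s,v=[H[...,i].astype(int) for i in range(3)]
    bench=(X[...,0]>.3)&(X[...,0]<.7)&(abs(X[...,1])<.5)
    print(n,"bench z",np.nanmedian(X[...,2][bench]))
    def rep(name,m):
        m=m&bench
        k,l,st,ce=cv2.connectedComponentsWithStats(m.astype(np.uint8))
        for i in range(1,k):
            if st[i,4]>15:
                Q=X[l==i];Q=Q[~np.isnan(Q[:,0])]
                if len(Q): print(name,ce[i].round(0),st[i,4],"med",np.median(Q,0),"min",Q.min(0),"max",Q.max(0))
    rep("orange",(h>8)&(h<25)&(s>150)&(v>80))
    rep("green",(h>60)&(h<90)&(s>90))
    rep("blue",(h>100)&(h<125)&(s>150)&(v>60))
    rep("purpk",(h>125)&(h<178)&(s>90))
    rep("dark",(v<40)&(X[...,2]>-.1))
    rep("high",(X[...,2]>.09)&(s<60))
E
```

```text
top bench z 0.0002297261644959703
orange [212. 153.] 47 med [0.6877 0.1135 0.0329] min [ 0.6743  0.1006 -0.008 ] max [0.6996 0.1269 0.0455]
orange [189. 189.] 106 med [0.5693 0.1549 0.144 ] min [0.5634 0.1314 0.0078] max [0.5888 0.205  0.1529]
green [179. 192.] 1803 med [0.5702 0.208  0.0082] min [ 0.5259  0.1092 -0.0052] max [0.6288 0.3054 0.1474]
green [145. 182.] 41 med [0.6013 0.305  0.0077] min [0.5833 0.2998 0.0023] max [0.616  0.3112 0.0142]
blue [336. 205.] 3197 med [ 0.5488 -0.2441  0.0087] min [ 0.4764 -0.3485 -0.004 ] max [ 0.622  -0.1315  0.0551]
blue [335. 209.] 69 med [ 0.536  -0.2423  0.0047] min [ 0.5275 -0.2575 -0.0012] max [ 0.5441 -0.2245  0.0124]
purpk [233. 171.] 46 med [0.6342 0.0521 0.0354] min [ 0.625   0.0361 -0.001 ] max [0.6482 0.0698 0.0448]
purpk [237. 200.] 98 med [0.5512 0.0356 0.0488] min [ 0.5358  0.011  -0.0051] max [0.5704 0.0619 0.0596]
dark [197. 232.] 216 med [0.4603 0.1345 0.0906] min [0.4331 0.1213 0.0131] max [0.4865 0.1742 0.1264]
high [150. 190.] 126 med [0.5625 0.2597 0.1429] min [0.5403 0.2337 0.0971] max [0.5986 0.284  0.1564]
high [188. 
[... 671 characters left out ...]
ed [ 0.5348 -0.244   0.0061] min [ 0.5281 -0.2581  0.0031] max [ 0.5424 -0.2303  0.0078]
purpk [258. 230.] 204 med [0.5498 0.0337 0.0304] min [0.5364 0.0153 0.0044] max [0.5656 0.0623 0.0569]
purpk [216. 235.] 108 med [0.6364 0.0555 0.0303] min [0.6257 0.0384 0.0046] max [0.6463 0.0739 0.0408]
high [247. 243.] 51 med [0.5529 0.1596 0.1433] min [0.5476 0.1359 0.1171] max [0.5685 0.1612 0.157 ]
high [225. 243.] 60 med [0.5917 0.1609 0.1426] min [0.5795 0.1565 0.1386] max [0.6053 0.1636 0.1447]
high [301. 264.] 501 med [0.4634 0.1669 0.1033] min [0.4375 0.1337 0.09  ] max [0.4893 0.1869 0.1241]
high [231. 303.] 405 med [0.5634 0.2646 0.1423] min [0.54   0.2368 0.0983] max [0.5989 0.29   0.1557]
```

View pics/crop0.png

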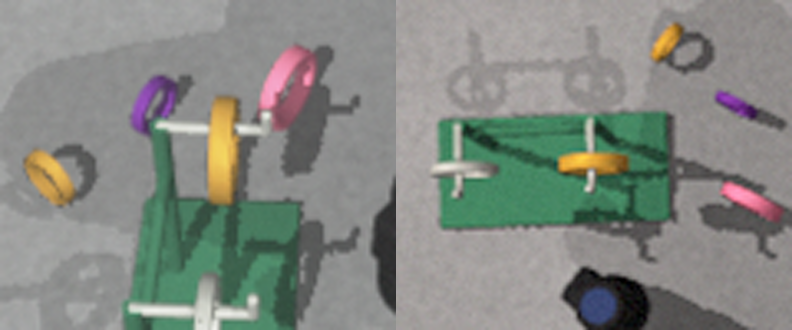

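Confirmed: the target is the brass ring on the right hook, side px (238,250). Next I'll fit the tray and stand models to the point clouds.

```bash
cat > fit.py <<'E'
from h import *
from scipy.optimize import least_squares
def sdf(P,c,hs):
    q=abs(P-c)-hs; return np.linalg.norm(np.maximum(q,0),axis=1)+np.minimum(q.max(1),0)
def loc(P,x,y,a):
    d=P-[x,y,0];c,s=np.cos(a),np.sin(a);return np.c_[c*d[:,0]+s*d[:,1],-s*d[:,0]+c*d[:,1],d[:,2]]
def tray_sdf(p,P):
    L=loc(P,*p[:3])
    D=[sdf(L,[0,0,.0025],[.055,.078,.0025]),sdf(L,[-.053,0,.025],[.002,.078,.025])]
    D+=[sdf(L,[s*.0125,0,.015],[.0025,.020,.010]) for s in(-1,1)]
    for k,a in zip("lrf",p[3:6]):
        if k=="f": o,w,hl=L[:,0]-.055,L[:,1],.073
        else: o,w,hl=(L[:,1] if k=="l" else -L[:,1])-.078,L[:,0],.051
        z=L[:,2]-.005
        u=o*np.cos(a)+z*np.sin(a); n=-o*np.sin(a)+z*np.cos(a)   # inner face at n=+4mm
        D.append(sdf(np.c_[u,w,n],[.0225,0,.002],[.0225,hl,.002]))
    return np.min(np.abs(D),0)
def stand_sdf(p,P):
    L=loc(P,*p[:3])
    D=[sdf(L,[.012,0,.004],[.048,.1,.004]),sdf(L,[.035,0,.1],[.005,.052,.005])]
    for s in(-1,1):
        D+=[sdf(L,[.035,s*.052,.071],[.005,.005,.071]),sdf(L,[.006,s*.052,.14],[.029,.003,.003]),sdf(L,[-.02,s*.052,.146],[.003,.003,.009])]
    return np.min(np.abs(D),0)
def clouds(tag):
    out=[]
    for n in("top","side"):
        p=cv2.imread(f"pics/{n}{tag}.png");X=cloud(n,np.load(f"pics/{n}{tag}.npy"));H=cv2.cvtColor(p,cv2.COLOR_BGR2HSV)
        out.append((X,H))
    return out
def mask_pts(cl,f):
    return np.vstack([X[f(X,*[H[...,i].astype(int) for i in range(3)])] for X,H in cl])
blue=lambda X,h,s,v:(h>100)&(h<125)&(s>130)&(v>50)&(X[...,0]>.4)&(X[...,0]<.7)&(X[...,1]<-.08)&(X[...,1]>-.42)&(X[...,2]>-.003)
def fit_tray(tag,p0):
    P=mask_pts(clouds(tag),blue)
    r=least_squares(lambda p:tray_sdf(p,P),p0,loss="soft_l1",f_scale=.002,x_scale=[.01,.01,.1,.1,.1,.1])
    return r.x,np.median(tray_sdf(r.x,P)),len(P)
E
python3 - <<'E'
from fit import *
np.set_printoptions(precision=4,suppress=True)
for y0 in(-.15,.15): print("tray",fit_tray(0,[.537,-.243,y0,.8,.8,.8]))
P=mask_pts(clouds(0),lambda X,h,s,v:((h>60)&(h<90)&(s>90)&(X[...,0]>.45)&(X[...,1]>.05)&(X[...,0]<.7))|((X[...,2]>.132)&(s<60)&(X[...,0]>.53)&(X[...,1]>.1)&(X[...,0]<.7)))
r=least_squares(lambda p:stand_sdf(p,P),[.566,.208,0],loss="soft_l1",f_scale=.002);print("stand",r.x,np.median(stand_sdf(r.x,P)))
S=r.x
print("hooks",frame(S[:2],S[2],[[-.02,.052,.155],[-.02,-.052,.155]]))
Q=mask_pts(clouds(0),lambda X,h,s,v:(h>8)&(h<25)&(s>150)&(X[...,2]>.09)&(X[...,0]<.65)&(X[...,0]>.5))
L=loc(Q,*S);print("ring in stand frame",np.percentile(L,[2,50,98],axis=0))
def ringres(q):
    M=Q-q[:3];a=np.array([np.cos(q[3]),np.sin(q[3]),0]);ax=M@a;rad=np.linalg.norm(M-np.outer(ax,a),axis=1)
    d=np.maximum(abs(ax)-.006,abs(rad-.0245)-.0035);return d
r=least_squares(ringres,[.57,.159,.122,S[2]],loss="soft_l1",f_scale=.002);print("ring fit",r.x,np.median(abs(r.fun)))
d=mask_pts(clouds(0),lambda X,h,s,v:(X[...,2]>.1)&(X[...,0]<.5)&(X[...,0]>.4)&(X[...,1]>.1)&(X[...,1]<.22));print("bino",np.percentile(d,[2,50,98],axis=0))
E
```

```text
tray (array([ 0.535 , -0.2388, -0.0467,  0.8446,  0.8721,  0.9279]), np.float64(0.0011150442330722292), 5746)
tray (array([ 0.5349, -0.2388, -0.0466,  0.8446,  0.8721,  0.9268]), np.float64(0.0011155028196144102), 5746)
stand [0.5661 0.2104 0.0452] 0.0009381731975754985
hooks [[0.5438 0.2615 0.155 ]
 [0.5485 0.1576 0.155 ]]
ring in stand frame [[-0.0039 -0.0769  0.1022]
 [ 0.0012 -0.0439  0.1436]
 [ 0.0068 -0.0239  0.1516]]
ring fit [0.5708 0.1581 0.1226 0.0434] 0.0008299895239954006
bino [[0.442  0.1337 0.1012]
 [0.4593 0.1564 0.122 ]
 [0.4766 0.171  0.1258]]
```

```bash
cat >> h.py <<'E'
from scipy.spatial.transform import Rotation as Ro
TR=(.535,-.2388,-.0467)
def delta(target,yaw):
    """tool-axis shift (cm) and turn (rad) to reach world TCP target with tool x at world angle yaw"""
    o=ctrl.get_obs();M=Ro.from_rotvec(o["tool_rot"]).as_matrix()
    y0=np.arctan2(M[1,0],M[0,0]);d=M.T@(np.asarray(target)-o["ee_pos"])*100
    t=-((yaw-y0+np.pi)%(2*np.pi)-np.pi)
    c,s=np.cos(yaw),np.sin(yaw);N=np.array([[c,s,0],[s,-c,0],[0,0,-1]])
    print("clk",o["clock"].__round__(2),"pos",o["ee_pos"].round(4),"yaw",round(y0,4),"F",o["wrist_force"].round(1),"gap",round(o["finger_gap"],3),"| shift now-axes",d.round(2),"shift after turn",(N.T@(np.asarray(target)-o["ee_pos"])*100).round(2),"turn",round(t,4))
def T(x,y,z): return frame(TR[:2],TR[2],[[x,y,z]])[0]
E
python3 - <<'E'
from h import *
delta(T(0,-.14,.12),TR[2]);print(T(0,-.14,.04),T(.12,0,.04),T(0,.14,.04))
for n in("top",):
    X=cloud(n,np.load("pics/top0.npy"))
    for u,v in((331,246),(373,178),(387,178)): print(X[v,u])
E
```

```text
clk 0.1 pos [ 0.2266 -0.5009  0.23  ] yaw 0.4248 F [ 0.4 -0.3 -0.1] gap 1.001 | shift now-axes [32.54  1.31 11.  ] shift after turn [ 29.58 -13.62  11.  ] turn 0.4715
[ 0.52846438 -0.37864737  0.04      ] [ 0.65486917 -0.24440196  0.04      ] [ 0.54153562 -0.09895263  0.04      ]
[ 0.43083529 -0.23200818  0.00526889]
[ 0.62765852 -0.34980453  0.00605461]
[ 6.29469009e-01 -3.91521464e-01 -5.50267815e-04]
```

drive_tool:
  commands: [0, 0, 0, 0.118, 1, 0, 0, 0, 0.118, 1, 0, 0, 0, 0.118, 1, 0, 0, 0, 0.118, 1, 2.4, -1.1, 1, 0, 1, 2.4, -1.1, 1, 0, 1, 2.4, -1.1, 1, 0, 1, 2.4, -1.1, 1, 0, 1, 2.4, -1.1, 1, 0, 1, 2.4, -1.1, 1, 0, 1, 2.4, -1.1, 1, 0, 1, 2.4, -1.1, 1, 0, 1, 2.4, -1.1, 1, 0, 1, 2.4, -1.1, 1, 0, 1, 2.4, -1.1, 1, 0, 1, 2.4, -1.1, 0, 0, 1, 0.8, -0.4, 0, 0, 1, 0, 0, 0, 0, 1]
  grip_force: 20

```text
clock: 1.6
ee_pos: [0.53, -0.3781, 0.1198]
tool_rot: [-3.14, 0.071, 0.001]
wrist_force: [-0.2, 1.2, 0.1]
finger_gap: 0.006
```

```bash
python3 -c "
from h import *
delta(T(0,-.14,.04),TR[2])"
```

```text
clk 1.6 pos [ 0.53   -0.3781  0.1198] yaw -0.045 F [-0.2  1.2  0.1] gap 0.006 | shift now-axes [-0.14  0.07  7.98] shift after turn [-0.15  0.06  7.98] turn 0.0017
```

drive_tool:
  commands: [0, 0, 2.5, 0, 1, 0, 0, 2.5, 0, 1, 0, 0, 2.0, 0, 1, 0, 0, 1.0, 0, 1, 0, -0.6, 0, 0, 1, 0, -0.6, 0, 0, 1, 0, -0.6, 0, 0, 1, 0, -0.4, 0, 0, 1, 0, -0.4, 0, 0, 1, 0, -0.4, 0, 0, 1, 0, -0.4, 0, 0, 1, 0, -0.4, 0, 0, 1, 0, -0.4, 0, 0, 1, 0, -0.3, 0, 0, 1, 0, -0.2, 0, 0, 1, 0, 0, 0, 0, 1]

```text
clock: 2.93
ee_pos: [0.531, -0.3318, 0.0403]
tool_rot: [-3.14, 0.074, 0.0]
wrist_force: [-0.5, 0.0, 0.2]
finger_gap: 0.005
```

drive_tool:
  commands: [0, -0.1, 0, 0, 1, 0, -0.1, 0, 0, 1, 0, -0.1, 0, 0, 1, 0, 0, 0, 0, 1]

```text
clock: 3.27
ee_pos: [0.531, -0.3302, 0.0404]
tool_rot: [3.139, -0.075, 0.001]
wrist_force: [0.5, -7.0, -2.6]
finger_gap: 0.006
```

```bash
cat > snap.py <<'E'
import sys
from h import *
t=sys.argv[1]
for n in("top","side"):
    p,d=ctrl.snapshot(n);cv2.imwrite(f"pics/{n}{t}.png",p);np.save(f"pics/{n}{t}.npy",d)
from fit import *
np.set_printoptions(precision=4,suppress=True)
P=mask_pts(clouds(t),blue)
a0=[float(a) for a in sys.argv[2:5]]
r=least_squares(lambda q:tray_sdf(np.r_[TR,q],P),a0,loss="soft_l1",f_scale=.002)
print("angles l r f",r.x,np.median(r.fun),len(P),"F",ctrl.get_obs()["wrist_force"])
E
python3 snap.py 1 .845 1.5 .928
```

```text
angles l r f [0.8458 1.6052 0.9266] 0.0010770581533455829 4718 F [-0.2114 -6.9625 -2.7148]
```

drive_tool:
  commands: [0, 1, 0, 0, 1, 0, 0, -2.5, 0, 1, 0, 0, -2.5, 0, 1, 0, 0, -2.5, 0, 1, 2, -1.7, 0, 0, 1, 2, -1.7, 0, 0, 1, 2, -1.7, 0, 0, 1, 2, -1.7, 0, 0, 1, 2, -1.7, 0, 0, 1, 2, -1.7, 0, 0, 1, 0, 0, 0, 0, 1]

```text
clock: 4.28
ee_pos: [0.6579, -0.2402, 0.1151]
tool_rot: [-3.14, 0.069, -0.001]
wrist_force: [0.2, 0.5, -0.5]
finger_gap: 0.008
```

```bash
python3 -c "
from h import *
delta(T(.12,0,.04),TR[2])"
```

```text
clk 4.28 pos [ 0.6579 -0.2402  0.1151] yaw -0.0441 F [ 0.2  0.5 -0.5] gap 0.008 | shift now-axes [-0.29  0.44  7.51] shift after turn [-0.28  0.44  7.51] turn 0.0026
```

drive_tool:
  commands: [0, 0.4, 2.5, 0, 1, 0, 0, 2.5, 0, 1, 0, 0, 1.5, 0, 1, 0, 0, 1, 0, 1, -0.6, 0, 0, 0, 1, -0.6, 0, 0, 0, 1, -0.6, 0, 0, 0, 1, -0.5, 0, 0, 0, 1, -0.5, 0, 0, 0, 1, -0.5, 0, 0, 0, 1, -0.5, 0, 0, 0, 1, -0.4, 0, 0, 0, 1, -0.4, 0, 0, 0, 1, -0.3, 0, 0, 0, 1, -0.2, 0, 0, 0, 1, -0.2, 0, 0, 0, 1, 0, 0, 0, 0, 1]

```text
clock: 5.7
ee_pos: [0.6018, -0.2445, 0.0403]
tool_rot: [-3.141, 0.074, 0.001]
wrist_force: [-0.7, -0.1, 0.2]
finger_gap: 0.003
```

drive_tool:
  commands: [-0.1, 0, 0, 0, 1, -0.1, 0, 0, 0, 1, -0.1, 0, 0, 0, 1, -0.1, 0, 0, 0, 1, 0, 0, 0, 0, 1]

```text
clock: 6.12
ee_pos: [0.598, -0.2443, 0.0404]
tool_rot: [-3.141, 0.074, 0.0]
wrist_force: [-0.0, -0.5, -0.2]
finger_gap: 0.008
```

drive_tool:
  commands: [-0.1, 0, 0, 0, 1, -0.1, 0, 0, 0, 1, 0, 0, 0, 0, 1]

```text
clock: 6.37
ee_pos: [0.5974, -0.2443, 0.0405]
tool_rot: [3.14, -0.074, 0.006]
wrist_force: [12.5, -1.4, -7.3]
finger_gap: 0.006
```

```bash
python3 snap.py 2 .845 1.57 1.4
```

```text
angles l r f [0.8427 1.6015 1.5561] 0.0008904264417608728 2486 F [12.0768 -1.1131 -6.6934]
```

drive_tool:
  commands: [1, 0, 0, 0, 1, 0, 0, -2.5, 0, 1, 0, 0, -2.5, 0, 1, 0, 0, -2.5, 0, 1, -1.2, -2.3, 0, 0, 1, -1.2, -2.3, 0, 0, 1, -1.2, -2.3, 0, 0, 1, -1.2, -2.3, 0, 0, 1, -1.2, -2.3, 0, 0, 1, -1.2, -2.3, 0, 0, 1, 0, 0, 0, 0, 1]

```text
clock: 7.38
ee_pos: [0.5392, -0.1004, 0.1154]
tool_rot: [-3.14, 0.07, 0.002]
wrist_force: [0.1, -1.2, 0.1]
finger_gap: 0.006
```

```bash
python3 -c "
from h import *
delta(T(0,.14,.04),TR[2])"
```

```text
clk 7.38 pos [ 0.5392 -0.1004  0.1154] yaw -0.0449 F [ 0.1 -1.2  0.1] gap 0.006 | shift now-axes [ 0.23 -0.15  7.54] shift after turn [ 0.22 -0.15  7.54] turn 0.0018
```

drive_tool:
  commands: [0, 0, 2.5, 0, 1, 0, 0, 2.5, 0, 1, 0, 0, 1.5, 0, 1, 0, 0, 1, 0, 1, 0, 0.6, 0, 0, 1, 0, 0.6, 0, 0, 1, 0, 0.5, 0, 0, 1, 0, 0.4, 0, 0, 1, 0, 0.4, 0, 0, 1, 0, 0.4, 0, 0, 1, 0, 0.4, 0, 0, 1, 0, 0.4, 0, 0, 1, 0, 0.3, 0, 0, 1, 0, 0.2, 0, 0, 1, 0, 0.2, 0, 0, 1, 0, 0.1, 0, 0, 1, 0, 0.1, 0, 0, 1, 0, 0, 0, 0, 1]

```text
clock: 8.88
ee_pos: [0.5386, -0.1495, 0.0404]
tool_rot: [3.141, -0.074, -0.0]
wrist_force: [0.6, 0.6, 1.2]
finger_gap: 0.007
```

drive_tool:
  commands: [0, 0.1, 0, 0, 1, 0, 0.1, 0, 0, 1, 0, 0, 0, 0, 1]

```text
clock: 9.13
ee_pos: [0.5386, -0.15, 0.0404]
tool_rot: [-3.138, 0.074, 0.001]
wrist_force: [0.6, 12.0, 2.3]
finger_gap: 0.007
```

```bash
python3 snap.py 3 1.5 1.57 1.57
```

```text
angles l r f [1.5585 1.6046 1.6203] 0.001052986607939449 1684 F [ 1.6197 12.6693  2.53  ]
```

drive_tool:
  commands: [0, -1, 0, 0, 1, 0, 0, -3, 0, 1, 0, 0, -3, 0, 1, 0, 0, -3, 0, 1, 0, 0, -3, 0, 0.5, 0, 0, -3, 0, 0.2, 0, 0, -3, 0, 0.2, 0, 0, -2, 0, 0.2, 0, 0, 0, 0, 0.2]

```text
clock: 9.98
ee_pos: [0.5401, -0.1415, 0.2451]
tool_rot: [3.138, -0.074, 0.01]
wrist_force: [-0.3, -0.2, 0.4]
finger_gap: 0.323
```

```bash
python3 snap.py 4 1.57 1.57 1.57
python3 - <<'E'
from fit import *
print(fit_tray(4,[.535,-.239,-.047,1.57,1.57,1.57]))
delta([.5708,.158,.24],.0440)
E
```

```text
angles l r f [1.5542 1.6005 1.5575] 0.0009708708259282216 2861 F [0.5907 0.1625 0.1384]
(array([ 0.53563922, -0.23793254, -0.05261166,  1.58060507,  1.57400423,
        1.57690557]), np.float64(0.0009535275417473614), 2861)
clk 10.08 pos [ 0.539  -0.1412  0.2406] yaw -0.047 F [0.6 0.2 0.1] gap 0.407 | shift now-axes [  1.77 -30.04   0.04] shift after turn [  4.49 -29.75   0.06] turn -0.091
```

drive_tool:
  commands: [0, 0, 0, -0.091, 0.15, 0.45, -2.98, 0, 0, 0.15, 0.45, -2.98, 0, 0, 0.15, 0.45, -2.98, 0, 0, 0.15, 0.45, -2.98, 0, 0, 0.15, 0.45, -2.98, 0, 0, 0.15, 0.45, -2.98, 0, 0, 0.15, 0.45, -2.98, 0, 0, 0.15, 0.45, -2.98, 0, 0, 0.15, 0.45, -2.98, 0, 0, 0.15, 0.45, -2.98, 0, 0, 0.15, 0, 0, 0, 0, 0.15, 0, 0, 0, 0, 0.15]

```text
clock: 11.17
ee_pos: [0.5703, 0.1594, 0.2386]
tool_rot: [3.14, 0.072, -0.004]
wrist_force: [0.3, -1.0, -1.2]
finger_gap: 0.852
```

```bash
python3 -c "
from h import *
delta([.5708,.158,.1286],.044)"
```

```text
clk 11.17 pos [0.5703 0.1594 0.2386] yaw 0.0461 F [ 0.3 -1.  -1.2] gap 0.852 | shift now-axes [ 0.07  0.14 11.  ] shift after turn [ 0.04  0.14 11.  ] turn 0.0021
```

Descend around the ring, watching the force; then a picture before closing.

drive_tool:
  commands: [0, 0.1, 2, 0, 0.15, 0, 0, 2, 0, 0.15, 0, 0, 2, 0, 0.15, 0, 0, 1.5, 0, 0.15, 0, 0, 1.5, 0, 0.15, 0, 0, 1, 0, 0.15, 0, 0, 1, 0, 0.15, 0, 0, 0, 0, 0.15]

```text
clock: 11.83
ee_pos: [0.5702, 0.1565, 0.1283]
tool_rot: [3.14, 0.068, -0.005]
wrist_force: [0.2, 0.1, -0.7]
finger_gap: 0.849
```

Run:
```python
from h import *
p,d=ctrl.snapshot("side");cv2.imwrite("pics/s5.png",cv2.resize(p[190:340,160:340],None,fx=4,fy=4,interpolation=cv2.INTER_CUBIC))
delta([.5708,.158,.1286],.044)
```

```text
clk 11.88 pos [0.5706 0.1568 0.1297] yaw 0.0433 F [ 0.2 -0.3  1.1] gap 0.85 | shift now-axes [ 0.02 -0.12  0.11] shift after turn [ 0.02 -0.12  0.11] turn -0.0007
```

View pics/s5.png

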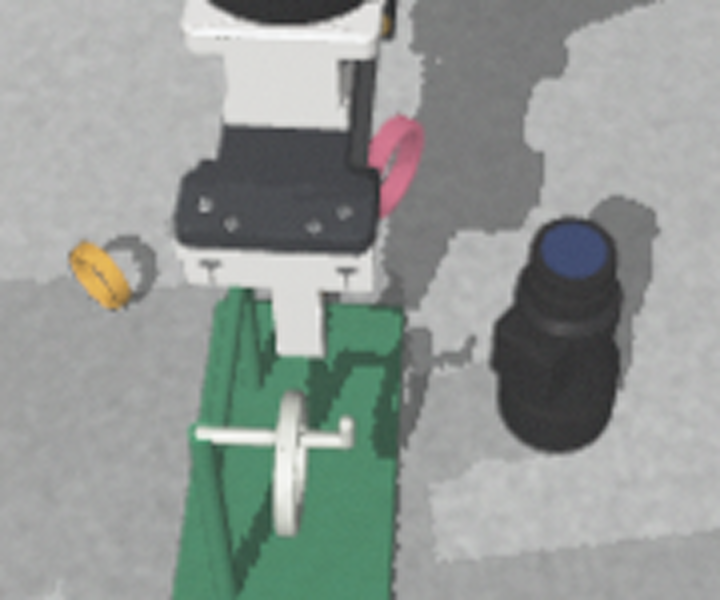

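The crop shows a finger at about (300,320) hiding the brass ring, and the steel spacer at (290,465) still on its hook. I'll close gently.

drive_tool:
  commands: [0, -0.1, 0.1, 0, 0.3, 0, 0, 0, 0, 0.35, 0, 0, 0, 0, 0.4, 0, 0, 0, 0, 0.45, 0, 0, 0, 0, 0.6, 0, 0, 0, 0, 0.6, 0, 0, 0, 0, 0.6, 0, 0, 0, 0, 0.6, 0, 0, 0, 0, 0.6]
  grip_force: 18

```text
clock: 12.63
ee_pos: [0.5711, 0.1583, 0.1298]
tool_rot: [-3.141, -0.069, -0.001]
wrist_force: [-0.5, 0.9, 4.7]
finger_gap: 0.598
```

drive_tool:
  commands: [0, 0, -0.3, 0, 0.6, 0, 0, -0.5, 0, 0.6, 0, 0, -0.6, 0, 0.6, 0, 0, -0.5, 0, 0.6, 0, 0, -0.3, 0, 0.6, 0, 0, 0, 0, 0.6]

```text
clock: 13.13
ee_pos: [0.5712, 0.1583, 0.1524]
tool_rot: [-3.141, -0.069, -0.002]
wrist_force: [0.6, 0.0, -1.0]
finger_gap: 0.601
```

Run:
```python
from h import *
np.set_printoptions(precision=4,suppress=True)
o=ctrl.get_obs();print(o["ee_pos"],o["wrist_force"],o["finger_gap"])
for n in("side","top"):
    p,d=ctrl.snapshot(n);X=cloud(n,d);H=cv2.cvtColor(p,cv2.COLOR_BGR2HSV)
    m=(H[...,0]>8)&(H[...,0]<25)&(H[...,1]>140)&(H[...,2]>60)&(X[...,2]>.09)&(X[...,0]>.45)&(X[...,0]<.65)&(X[...,1]>0)
    Q=X[m];print(n,len(Q)); 
    if len(Q): print(np.percentile(Q,[0,50,100],axis=0))
cv2.imwrite("pics/t6.png",cv2.resize(p[130:280,120:300],None,fx=4,fy=4,interpolation=cv2.INTER_CUBIC))
```

```text
[0.5712 0.1583 0.1524] [ 0.5501  0.0063 -1.0309] 0.6012916328571254
side 0
top 3
[[0.5872 0.1077 0.2516]
 [0.5873 0.108  0.2538]
 [0.59   0.11   0.2539]]
```

Wrist force −1.0 N is the ring's weight, so it is held and clear of the hook. Next, draw it off.

drive_tool:
  commands: [-0.4, 0, 0, 0, 0.6, -0.6, 0, 0, 0, 0.6, -0.6, 0, 0, 0, 0.6, -0.6, 0, 0, 0, 0.6, -0.6, 0, 0, 0, 0.6, -0.6, 0, 0, 0, 0.6, -0.6, 0, 0, 0, 0.6, -0.4, 0, 0, 0, 0.6, -0.1, 0, 0, 0, 0.6, 0, 0, 0, 0, 0.6]

```text
clock: 14.07
ee_pos: [0.5258, 0.1563, 0.1516]
tool_rot: [-3.141, -0.069, -0.0]
wrist_force: [-0.9, -0.9, -0.9]
finger_gap: 0.6
```

drive_tool:
  commands: [0, 0, -1.0, 0, 0.6, 0, 0, -2.0, 0, 0.6, 0, 0, -2.0, 0, 0.6, 0, 0, -2.0, 0, 0.6, 0, 0, -1.0, 0, 0.6, 0, 1, 0, 0.031, 0.6, 0, 2, 0, 0.031, 0.6, 0, 2.5, 0, 0.031, 0.6, 0, 3, 0, 0, 0.6, 0, 3, 0, 0, 0.6, 0, 3, 0, 0, 0.6, 0, 3, 0, 0, 0.6, 0, 3, 0, 0, 0.6, 0, 3, 0, 0, 0.6, 0, 3, 0, 0, 0.6, 0, 3, 0, 0, 0.6, 0, 3, 0, 0, 0.6, 0, 2.5, 0, 0, 0.6, 0, 2, 0, 0, 0.6]

```text
clock: 15.65
ee_pos: [0.5097, -0.2158, 0.2302]
tool_rot: [-3.14, 0.082, 0.003]
wrist_force: [1.0, 1.0, -1.1]
finger_gap: 0.596
```

Run:
```python
from h import *
delta([.5353,-.2395,.12],-.049)
```

```text
clk 15.65 pos [ 0.5097 -0.2158  0.2302] yaw -0.0522 F [ 1.   1.  -1.1] gap 0.596 | shift now-axes [ 2.7   2.24 11.01] shift after turn [ 2.68  2.24 11.02] turn -0.0032
```

drive_tool:
  commands: [0.9, 0.6, 2, 0, 0.6, 0.9, 0.6, 2, 0, 0.6, 0.9, 0.6, 2, 0, 0.6, 0, 0, 2, 0, 0.6, 0, 0, 2, 0, 0.6, 0, 0, 1, 0, 0.6, 0, 0, 0, 0, 0.6, 0, 0, 0, 0, 0.6]

```text
clock: 16.32
ee_pos: [0.5365, -0.2329, 0.1214]
tool_rot: [-3.14, 0.079, 0.001]
wrist_force: [-0.1, -0.0, -1.0]
finger_gap: 0.599
```

```bash
cat > ringlook.py <<'E'
import sys
from h import *
from scipy.optimize import least_squares
np.set_printoptions(precision=4,suppress=True)
Qs=[];ims=[]
for n,(x,y) in (("side",(220,90)),("top",(285,160))):
    p,d=ctrl.snapshot(n);X=cloud(n,d);H=cv2.cvtColor(p,cv2.COLOR_BGR2HSV)
    m=(H[...,0]>8)&(H[...,0]<25)&(H[...,1]>140)&(H[...,2]>60)&(abs(X[...,0]-.535)<.06)&(abs(X[...,1]+.24)<.06)&(X[...,2]<.17)
    Qs.append(X[m]);print(n,m.sum()); ims.append(cv2.resize(p[y:y+100,x:x+100],None,fx=4,fy=4,interpolation=cv2.INTER_CUBIC))
cv2.imwrite(sys.argv[1],np.hstack(ims))
Q=np.vstack(Qs);o=ctrl.get_obs();g=o["ee_pos"]-[0,0,.006]
def res(q):
    M=Q-q[:3];a=np.array([np.cos(q[3])*np.cos(q[4]),np.sin(q[3])*np.cos(q[4]),np.sin(q[4])]);ax=M@a;rad=np.linalg.norm(M-np.outer(ax,a),axis=1)
    return np.maximum(abs(ax)-.006,abs(rad-.0245)-.0035)
if len(Q)>15:
    r=least_squares(res,np.r_[g,-.049,0],loss="soft_l1",f_scale=.002);print("ring",r.x,"rel grasp",r.x[:3]-g,np.median(abs(r.fun)))
delta([.5353,-.2395,.039],-.049)
E
python3 ringlook.py pics/r7.png
```

```text
side 0
top 0
clk 16.42 pos [ 0.5371 -0.233   0.1227] yaw -0.0496 F [ 0.3  0.2 -0.8] gap 0.6 | shift now-axes [-0.17  0.65  8.37] shift after turn [-0.15  0.66  8.37] turn -0.0006
```

View pics/r7.png

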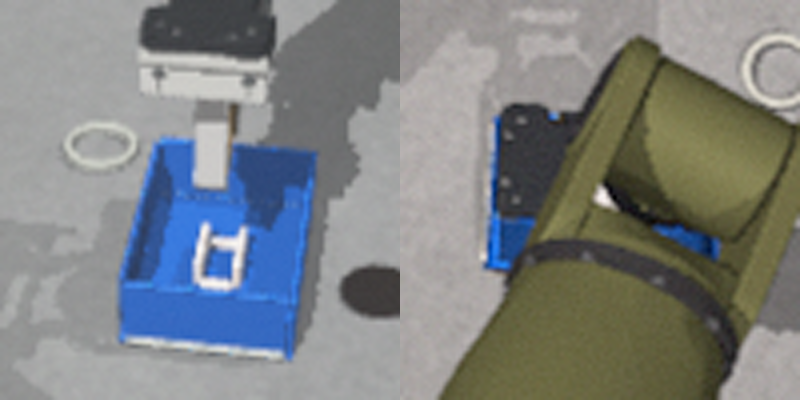

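drive_tool:
  commands: [-0.17, 0.4, 0, 0, 0.6, 0, 0.31, 0, 0, 0.6, 0, 0, 1, 0, 0.6, 0, 0, 1, 0, 0.6, 0, 0, 0.5, 0, 0.6, 0, 0, 0, 0, 0.6, 0, 0, 0, 0, 0.6]

```text
clock: 17.0
ee_pos: [0.5346, -0.2395, 0.0959]
tool_rot: [-3.14, 0.077, 0.002]
wrist_force: [-0.8, 0.6, -0.9]
finger_gap: 0.599
```

```bash
python3 -c "
from h import *
delta([.535,-.240,.0395],-.0495)"
```

```text
clk 17.0 pos [ 0.5346 -0.2395  0.0959] yaw -0.0491 F [-0.8  0.6 -0.9] gap 0.599 | shift now-axes [0.05 0.05 5.64] shift after turn [0.05 0.05 5.64] turn 0.0004
```

drive_tool:
  commands: [0.05, 0.05, 1, 0, 0.6, 0, 0, 1, 0, 0.6, 0, 0, 0.8, 0, 0.6, 0, 0, 0.6, 0, 0.6, 0, 0, 0.4, 0, 0.6, 0, 0, 0.4, 0, 0.6, 0, 0, 0.3, 0, 0.6, 0, 0, 0.2, 0, 0.6, 0, 0, 0.2, 0, 0.6, 0, 0, 0, 0, 0.6, 0, 0, 0, 0, 0.6]

```text
clock: 17.92
ee_pos: [0.5353, -0.2402, 0.0476]
tool_rot: [3.141, -0.077, 0.0]
wrist_force: [0.5, 0.2, -0.8]
finger_gap: 0.601
```

```bash
python3 ringlook.py pics/r8.png; python3 -c "
from h import *
delta([.535,-.240,.0395],-.0495)"
```

```text
side 0
top 0
clk 18.02 pos [ 0.5353 -0.2402  0.0477] yaw -0.0492 F [-0.4  0.2 -1.2] gap 0.597 | shift now-axes [-0.01 -0.07  0.87] shift after turn [-0.01 -0.07  0.87] turn -0.0002
clk 18.02 pos [ 0.5353 -0.2402  0.0477] yaw -0.0492 F [-0.4  0.2 -1.2] gap 0.597 | shift now-axes [-0.03 -0.02  0.82] shift after turn [-0.03 -0.02  0.82] turn 0.0003
```

View pics/r8.png

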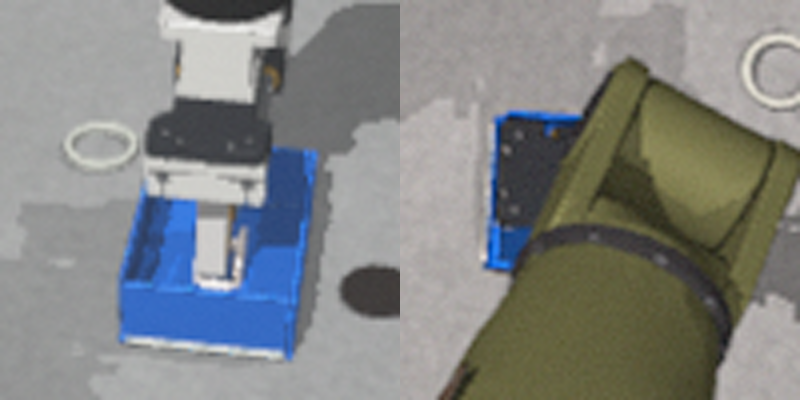

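drive_tool:
  commands: [0, 0, 0.2, 0, 0.6, 0, 0, 0.1, 0, 0.6, 0, 0, 0.1, 0, 0.6, 0, 0, 0.1, 0, 0.6, 0, 0, 0.1, 0, 0.6, 0, 0, 0, 0, 0.6, 0, 0, 0, 0, 0.6]

```text
clock: 18.6
ee_pos: [0.5352, -0.2401, 0.0414]
tool_rot: [-3.141, 0.077, 0.0]
wrist_force: [-0.0, -0.2, -1.9]
finger_gap: 0.601
```

drive_tool:
  commands: [0, 0, 0.05, 0, 0.6, 0, 0, 0.05, 0, 0.6, 0, 0, 0, 0, 0.6]

```text
clock: 18.85
ee_pos: [0.5352, -0.2402, 0.0404]
tool_rot: [3.141, -0.077, 0.0]
wrist_force: [-0.3, -0.3, -0.9]
finger_gap: 0.598
```

drive_tool:
  commands: [0, 0, 0.05, 0, 0.6, 0, 0, 0.05, 0, 0.6, 0, 0, 0, 0, 0.6]

```text
clock: 19.1
ee_pos: [0.5356, -0.2403, 0.0403]
tool_rot: [3.14, -0.077, 0.002]
wrist_force: [-2.1, 1.1, 7.6]
finger_gap: 0.596
```

Contact at about 8 N. The height matches the ring standing fully down. I'll relieve it slightly and open slowly.

drive_tool:
  commands: [0, 0, -0.06, 0, 0.6, 0, 0, 0, 0, 0.6, 0, 0, 0, 0, 0.39, 0, 0, 0, 0, 0.375, 0, 0, 0, 0, 0.36, 0, 0, 0, 0, 0.34, 0, 0, 0, 0, 0.31, 0, 0, 0, 0, 0.28, 0, 0, 0, 0, 0.24, 0, 0, 0, 0, 0.2, 0, 0, 0, 0, 0.16, 0, 0, 0, 0, 0.16]
  grip_force: 5

```text
clock: 20.1
ee_pos: [0.5352, -0.2402, 0.0401]
tool_rot: [-3.141, 0.077, -0.0]
wrist_force: [-0.9, -0.4, -0.1]
finger_gap: 0.836
```

Now lift straight up, then move away towards the robot.

drive_tool:
  commands: [0, 0, -0.4, 0, 0.16, 0, 0, -1, 0, 0.16, 0, 0, -2, 0, 0.16, 0, 0, -2.5, 0, 0.16, 0, 0, -3, 0, 0.16, 0, 0, -3, 0, 0.16, 0, 0, -3, 0, 0.16, 0, 0, -3, 0, 0.16, -2, 2, -1, 0, 0.16, -2, 2, 0, 0, 0.16, -2, 2, 0, 0, 0.16, -2, 2, 0, 0, 0.16, -2, 2, 0, 0, 0.16, -2, 2, 0, 0, 0.16, -2, 2, 0, 0, 0.16, -2, 2, 0, 0, 0.16, 0, 0, 0, 0, 0.16, 0, 0, 0, 0, 0.16]

```text
clock: 21.6
ee_pos: [0.3668, -0.3927, 0.2299]
tool_rot: [3.14, -0.081, 0.001]
wrist_force: [0.6, 0.6, 0.9]
finger_gap: 0.841
```

```bash
python3 ringlook.py pics/r9.png; python3 snap.py 9 1.57 1.57 1.57;  python3 - <<'E'
from fit import *
print(fit_tray(9,[.535,-.239,-.047,1.57,1.57,1.57]))
a,b=cv2.imread("pics/top0.png"),cv2.imread("pics/top9.png")
c,e=cv2.imread("pics/side0.png"),cv2.imread("pics/side9.png")
r=cv2.imread("pics/r9.png")
q=np.hstack([b[130:270,130:400],e[110:250,200:330]]);q=cv2.resize(q,(800,280));cv2.imwrite("pics/fin.png",np.vstack([r[:,:800],q[:200+80]])[:600] if 0 else cv2.resize(np.vstack([r,q]),(705,600)))
for n,box in(("spacer_hung",(210,270,260,330)),("bino",(275,235,325,305)),("loose",(230,115,260,137)),("disc",(300,150,330,172))):
    x0,y0,x1,y1=box;print(n,np.mean(np.abs(c[y0:y1,x0:x1].astype(int)-e[y0:y1,x0:x1])).round(2))
E
```

```text
side 75
top 81
ring [ 0.5347 -0.2384  0.0334 -0.022   0.1322] rel grasp [ 0.1668  0.1534 -0.1902] 0.001391680128632562
clk 21.7 pos [ 0.368  -0.3917  0.2297] yaw -0.049 F [ 0.6 -0.2 -0.8] gap 0.843 | shift now-axes [ 15.96 -16.03  19.07] shift after turn [ 15.97 -16.02  19.07] turn 0.0
angles l r f [1.5593 1.5962 1.5838] 0.0010401787832721781 3937 F [0.2533 0.075  0.4491]
(array([ 0.53505872, -0.23723229, -0.04615872,  1.60743513,  1.54844489,
        1.58473056]), np.float64(0.001020577400138548), 3937)
spacer_hung 4.52
bino 2.97
loose 14.39
disc 4.91
```

View pics/fin.png

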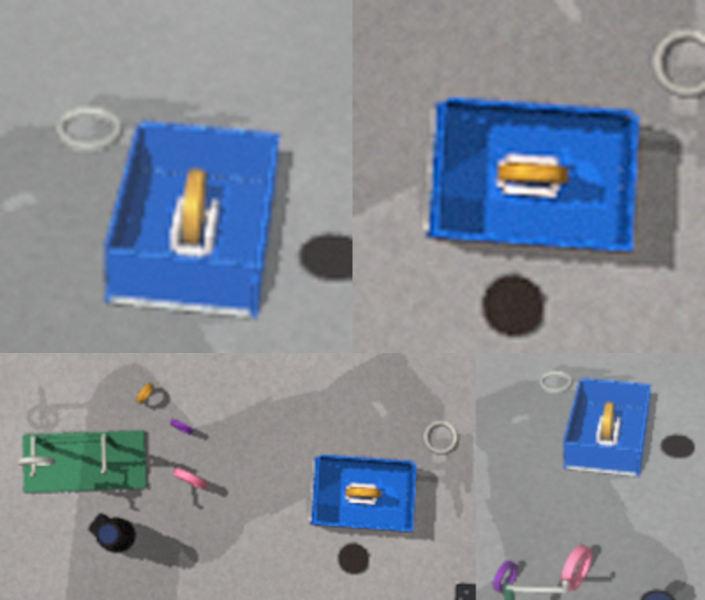

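The final view shows the ring standing between the white cheeks (left crop, (195,205)), all three sides upright and every bystander in place. I'll do a quick numeric check on the loose spacer, then hand in.

Run:
```python
from h import *
for t in "09":
    p=cv2.imread(f"pics/top{t}.png");g=cv2.cvtColor(p,cv2.COLOR_BGR2GRAY)[165:192,367:394]
    m=cv2.moments((g>175).astype(np.uint8));print(t,m["m00"],m["m10"]/m["m00"]+367,m["m01"]/m["m00"]+165)
print(ctrl.get_obs()["clock"]);print(ctrl.close_job())
```

```text
0 58.0 379.7586206896552 174.79310344827587
9 58.0 380.7068965517241 175.6551724137931
21.8
the job is handed in; nothing more can be done
None
```

I folded the right, far and left sides up, each pushed until it met its stop at 7–12 N. I then lifted the brass ring off the right hook, stood it in the cradle and let go. The job was handed in at 21.8 s.

**Ring:** It touched down gently, at about 8 N. The last fit put its centre at (0.535, −0.238, 0.033), which is the height for fully down. That fit also gave a lean of 0.13 rad. I took this as noise, because the picture shows the ring standing between the cheeks and a lean that small would fall back upright.

**Sides:** The final fits gave angles of 1.55–1.61 rad, upright within the fit's error.

**Bystanders:** The last pictures show the hung spacer, binocular half, glass disc and loose spacer where they were. For the loose spacer, the bright-pixel centre in the top view read about 1 px (2–3 mm) different from the start. Nothing was seen to touch it, and the lighting and shadows there had changed, but I did not resolve that difference further.

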